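# Weigh a pail of fasteners on the bench spring scale

## Task

Weigh the small pail of nuts and bolts: raise its bail, which lies flat, to upright while the pail still stands on the bench, then lift the pail by the bail and hang the middle of the bail in the hook of the spring scale. Its weight is not known, so ease it down by feel until the scale carries all of it and no more before you let go: the hook must hardly move on release, neither dropping nor springing back, must never be jerked, and must not be pushed down to the end of its travel. Leave the pail hanging free and still with everything in it, and do not disturb the things lying round about.

Things in the scene. Friction and masses are not known exactly. Their poses are not given: they have to be found in the camera images.
- scale: Bench spring scale, fixed: grey base plate 235 x 130 mm, aluminium column 40 mm square, 337 mm high; on it slides a dark steel carriage (56 mm square, 50 mm high) that carries the hook. Origin on the column's axis at the bench top, z up; the hook arm points along -x; a white plate with tick marks is on the +y side.
- load_hook (a joint): How far the carriage with the hook has sunk, m: 0 unloaded (held against its top stop with 0.3 N), growing downward, end stop at 0.066. Spring 180 N/m, so each further newton sinks it 5.6 mm; lightly damped, so a sudden change of load sets it bobbing.
- hook_seat (a point): Where the axis of the bail's grip rests in the hook, 285 mm above the bench unloaded; sinks with the hook; axes as the scale's. Hook of 10 mm round rod: level arm from the carriage face (94 mm along +x), its top 17 mm above this point, then a steep-sided bowl open to above (mouth 24 mm clear), then a tip 20 mm along -x, its top 29 mm above this point. Rod's underside 15 mm below this point.
- pail_mid (a point): Small galvanised pail, open, 90 mm high, 106 mm across the rim, 90 mm at the foot. Point at its centre, 45 mm above its underside; z up, y along the bail's hinge axis, which lies 37 mm above this point; -x is the side where the bail lies flat. With contents and bail it weighs 0.37 to 0.97 kg, not known beforehand.
- bail (a joint): Angle of the bail, rad: 0 lying flat (level, sticking out to the pail's -x side, resting on stops), pi/2 upright above the pail, pi flat to the other side. It swings easily and falls back if let go.
- bail_mid (a point): Middle of the bail, on the axis of its grip, 100 mm from the hinge axis. Wire bail, legs 61 mm either side of the middle; its top bar carries a turned wooden grip 90 mm long (along the pail's y), 14 mm thick, that rolls freely on the wire, with a waist 10 mm thick and 16 mm long in the middle that sits in the hook. Flat, the grip is 40 mm clear of the pail's rim and 82 mm above the bench.
- nut_1: Rusty hexagon nut about 34 mm across and 14 mm high, in the pail; origin under its centre.
- nut_2: Rusty hexagon nut about 30 mm across and 13 mm high, in the pail; origin under its centre.
- nut_3: Rusty hexagon nut about 34 mm across and 14 mm high, in the pail; origin under its centre.
- bolt_2: Rusty bolt 59 mm long, head 26 mm across, in the pail; origin under its head.
- grease_tin: Grease tin by the pail (not the one far back), 69 mm across, 60 mm high, standing on the bench; bystander. Origin under its centre.
- tape_measure: Yellow tape measure, 54 x 80 x 68 mm; bystander. Origin under its centre.
- adjustable_wrench: Wrench near the pail, 245 x 98 x 13 mm lying on the bench; bystander. Origin under its centre.
Things that resemble listed ones, but are neither listed nor needed, are in the scene too. Leave any red look-alike of the part that bears pail_mid alone.

How it is judged:
On the way, in this order (a step that is already met when the one before it is completed fails the run):
1. the bail is raised upright (within 0.3 rad) while the pail stands level on the bench (value of joint bail between 1.27 and 1.87 rad and height (world z) of pail_mid below 0.06 m and angle between pail_mid's own z axis and vertical below 0.15 rad), for 0.2 s.
2. the pail hangs by the bail, its middle within 20 mm of the hook's seat, and has begun to load the scale (hook sunk 10 mm or more) (distance between bail_mid and hook_seat below 0.02 m and value of joint load_hook above 0.01 m and height (world z) of pail_mid above 0.06 m), for 0.2 s.
At the end, for the whole second after the job is handed in: The pail hangs from the scale's hook with the middle of its bail within 20 mm of the hook's seat, clear of the bench, upright within 0.25 rad, hardly swinging; the hook has sunk 12 to 60 mm and is at rest (under 30 mm/s); the three nuts and the bolt are in the pail (distance between bail_mid and hook_seat below 0.02 m and value of joint load_hook between 0.012 and 0.06 m and velocity of joint load_hook between -0.03 and 0.03 m/s and height (world z) of pail_mid above 0.06 m and angle between pail_mid's own z axis and vertical below 0.25 rad and velocity of joint bail between -0.6 and 0.6 rad/s and distance between each of nut_1, nut_2, nut_3, bolt_2 and pail_mid below 0.08 m); the robot touches nothing.
It fails at once if when the fingers let go, the hook carrying the bail drops or springs back (moves faster than 40 mm/s): the scale did not yet carry the weight, or was pushed down (contact force between the fingers and anything else below 0.1 N and distance between bail_mid and hook_seat below 0.02 m and (velocity of joint load_hook above 0.04 m/s or velocity of joint load_hook below -0.04 m/s)).
It fails at once if the hook is jerked (moves faster than 150 mm/s) (velocity of joint load_hook above 0.15 m/s or velocity of joint load_hook below -0.15 m/s).
It fails at once if the scale is pushed past its end (sunk over 62 mm) (value of joint load_hook above 0.062 m).
It fails at once if the pail is tipped (over 0.6 rad) so that it would spill (angle between pail_mid's own z axis and vertical above 0.6 rad).
It fails at once if a bystander is moved over 30 mm (distance of any of grease_tin, tape_measure, adjustable_wrench from where it was at the start of the episode above 0.03 m).
It also fails if it takes over 72 s, if anything falls off the work surface, if the arm or the gripper's body presses on something with over 40 N, if the wrist force passes 120 N, or if a joint passes its speed limit or range.

## Robot

A 6-joint arm with a two-finger parallel gripper is mounted at the origin on the work surface; the furniture and walls round the work are solid. World frame = base frame: x ahead of the robot, y to its left, z up, the work surface at z = 0. Lengths are in m, angles in rad, forces in N, time in s.
With the tool pointing down it reaches from about 0.275 to 0.75 m from the base axis. Payload 10.2 kg.
Tool frame: the origin (TCP) lies on the centre line of the jaws, within the pads' length; the fingertips stand 22 mm ahead of it and the grasp point (between the pads) lies 3 mm ahead of it (manip.tip_reach is the distance from the TCP to the fingertips, in m); z points along the fingers, y is the direction in which the jaws open and shut (so a half turn about z gives the same grasp; the last joint's range is limited). The gripper opens to 88 mm and grips with 3 to 60 N. Pads are 18 mm wide; open, the fingers measure 123 mm over their backs; the gripper's body (75 mm by 187 mm) begins 45 mm behind the grasp point.
Start: joints at [-1.381, 0.313, 1.498, -0, 1.331, -0.223], TCP at [0.211, -0.481, 0.261] pointing down, gripper open.
Joint ranges: [-2.94, 2.94], [-0.97, 2.17], [0.19, 2.56], [-1.23, 4.37], [0.02, 3.11], [-2.88, 2.88]. Speed limits (rad/s): [2.39, 2.39, 3.01, 3.14, 3.14, 3.14].

## Interface

Orientations are given as [roll, pitch, yaw] about the fixed x, y, z axes, in that order (R = Rz(yaw) Ry(pitch) Rx(roll)).
In Python, from bench import manip, command_gripper, status, vision, finder gives the robot as it stands. The module is installed in compiled form; this text tells all that it offers. Calls block until the motion is done:
- manip.move_pose(position, orientation): joint-space move of the TCP to a pose.
- manip.servo_line(position, velocity=0.15, attitude=None): straight line of the TCP; attitude=None keeps the orientation; velocity is the mean speed in m/s.
- manip.move_joints(angles): joint-space move.
- command_gripper(opening): finger opening in m; the grip force is fixed at half the most; returns when the fingers have stopped.
- manip.sleep(seconds).
- manip.inverse_kinematics(position, orientation): joint angles nearest the present ones, or None.
- status.state(): the state.
- vision.grab_frame(name): name is "scene" or "top"; returns a dict with "frame" (480x640x3 uint8, blue, green, red), "range_z" (480x640 float32, m along the optical axis (not along the pixel's ray), 0 where there is no reading), "camera_matrix" (3x3 intrinsics, pixels), "world_to_cam" (4x4, takes a point from world to camera coordinates). Camera axes: x right, y up, looking along -z (the intrinsics and any distortion apply to the point x, -y, -z); pixel columns grow to the right and rows downward; lengths in m; the calibration is good to about 2 mm. A picture is of the moment at which its call begins.
A pose or a line that the arm cannot do raises manip.MotionError and nothing moves.
- manip.sign_off(): hands the job in, once; it reports no verdict.
Trained networks look in the newest picture that a camera, given by its name, has taken for a name from the list of things; names that differ only in an ending like _2 or _b are one class to them, and where a whole thing is asked for, a point or a joint stands for the part that bears it (a point fixed in the world has none). Each returns a list of dicts, best first, with "confidence" (0 to 1); they miss things now and then, are a little off and sometimes report something else, mostly with a low value. They report only what shows in the picture. A call takes as long as a camera call. They do not tell look-alikes from the thing itself.
- finder.regions_of(query, camera): "mask" (480x640 bool, what is visible of it) and "pixel" ([row, column] in pixels, amid what is visible of it).
- finder.spot_point(query, camera): "pixel" ([row, column] in pixels: a listed point, or the origin of a listed thing).
The state is a dict: "time": time; "q": joint angles; "qd": joint speeds; "joint_torque": joint torques, N m; "position": TCP position; "orientation": TCP orientation; "contact_force": force on the tool from outside, world axes, zero at the start; "moment": the same for the moment, N m; "grip_width": finger opening in m.
Only numpy, scipy, OpenCV 4.12 (cv2) and the standard library are available. Lean on these libraries where they do the work, as an engineer would, in place of code of your own. Each camera call takes 0.05 s, during which the arm holds its last target. There are 200 camera calls.

## Working session

There is one attempt and no reset: what is moved stays moved. The work goes in short steps, each a Python script; the robot and the scene stay as the last script left them, time stands still between calls to the robot, and variables do not carry over. Pictures are saved under pics/ and viewed, about 8 in all and at most 12, crops included, and the job is handed in when it is done.

```bash
mkdir -p pics
cat > h.py <<'E'
import numpy as np, cv2
from bench import manip, command_gripper, status, vision, finder
def world(f,px,z=None):
    "pixel [row,col] -> world by depth (median 3x3) or by plane z"
    K=f["camera_matrix"]; T=np.linalg.inv(f["world_to_cam"]); r,c=px
    d=np.array([(c-K[0,2])/K[0,0],-(r-K[1,2])/K[1,1],-1.])
    if z is None:
        p=f["range_z"][int(r)-1:int(r)+2,int(c)-1:int(c)+2]; p=p[p>0]
        if len(p)==0: return np.full(3,np.nan)
        s=np.median(p)
    else: s=(z-T[2,3])/(T[:3,:3]@d)[2]
    return (T@np.r_[d*s,1])[:3]
def cloud(f):
    K=f["camera_matrix"]; T=np.linalg.inv(f["world_to_cam"]); v,u=np.mgrid[:480,:640]; s=f["range_z"]
    P=np.stack([(u-K[0,2])/K[0,0]*s,-(v-K[1,2])/K[1,1]*s,-s],-1)
    W=P@T[:3,:3].T+T[:3,3]; W[s<=0]=np.nan; return W
E
python3 - <<'E'
from h import *
np.set_printoptions(precision=3,suppress=True)
for cam in("scene","top"):
    f=vision.grab_frame(cam); cv2.imwrite(f"pics/{cam}0.png",f["frame"]); np.savez(f"{cam}0.npz",**f)
    print(cam,np.linalg.inv(f["world_to_cam"])[:3,3])
    for q in("scale","hook_seat","pail_mid","bail_mid","grease_tin","tape_measure","adjustable_wrench"):
        for r in finder.spot_point(q,cam)[:3]:
            print(q,round(r["confidence"],2),np.round(r["pixel"]),world(f,r["pixel"]))
print(status.state())
E
```

```text
scene [-0.532  0.551  0.801]
scale 0.81 [317. 219.] [0.569 0.213 0.025]
scale 0.52 [280. 254.] [0.714 0.049 0.01 ]
hook_seat 0.55 [215. 259.] [0.577 0.078 0.279]
pail_mid 0.72 [331. 289.] [0.359 0.117 0.074]
pail_mid 0.66 [306. 486.] [ 0.19  -0.344  0.075]
pail_mid 0.63 [403. 264.] [0.249 0.239 0.005]
bail_mid 0.74 [310. 474.] [ 0.179 -0.292  0.087]
bail_mid 0.59 [362. 246.] [0.392 0.216 0.002]
bail_mid 0.58 [324. 325.] [0.209 0.11  0.183]
grease_tin 0.8 [280. 254.] [0.711 0.05  0.014]
tape_measure 0.8 [262. 293.] [ 0.71  -0.079  0.037]
adjustable_wrench 0.58 [253. 344.] [0.228 0.052 0.319]
top [ 0.424 -0.062  1.469]
scale 0.69 [217. 242.] [0.585 0.182 0.074]
scale 0.4 [238. 338.] [ 0.529 -0.112  0.004]
scale 0.31 [239. 350.] [ 0.524 -0.15   0.006]
hook_seat 0.57 [212. 271.] [0.573 0.07  0.291]
pail_mid 0.92 [340. 219.] [0.205 0.259 0.004]
pail_mid 0.71 [336. 428.] [ 0.224 -0.392  0.005]
pail_mid 0.68 [278. 268.] [0.4   0.109 0.006]
bail_mid 0.57 [310. 219.] [0.305 0.244 0.084]
bail_mid 0.5 [354. 401.] [ 0.182 -0.295  0.088]
bail_mid 0.48 [236. 379.] [ 0.527 -0.23   0.086]
grease_tin 0.78 [172. 291.] [0.727 0.036 0.059]
grease_tin 0.55 [235. 343.] [ 0.536 -0.126  0.011]
tape_measure 0.55 [173. 335.] [ 0.723 -0.099  0.063]
tape_measure 0.44 [173. 391.] [ 0.736 -0.278  0.01 ]
adjustable_wrench 0.68 [172. 390.] [ 0.739 -0.278  0.01 ]
{'time': 0.8, 'q': array([-1.381,  0.313,  1.498, -0.   ,  1.331, -0.223]), 'qd': array([-0.001, -0.001,  0.001, -0.   , -0.001, -0.   ]), 'joint_torque': array([  0.001, -40.209, -25.241,   0.069,   0.032,  -0.   ]), 'position': array([ 0.211, -0.481,  0.261]), 'orientation': array([-3.142,  0.   ,  0.413]), 'contact_force': array([-0.06 , -0.165, -0.254]), 'moment': array([-0.036, -0.033, -0.038]), 'grip_width': 0.08842665718803061}
```

View pics/scene0.png

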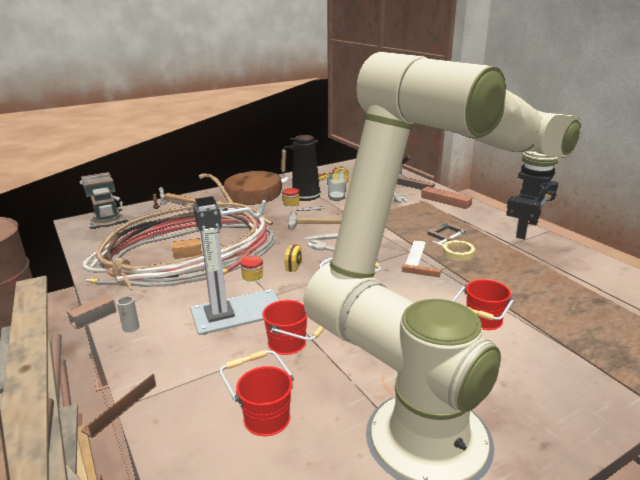

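View pics/top0.png

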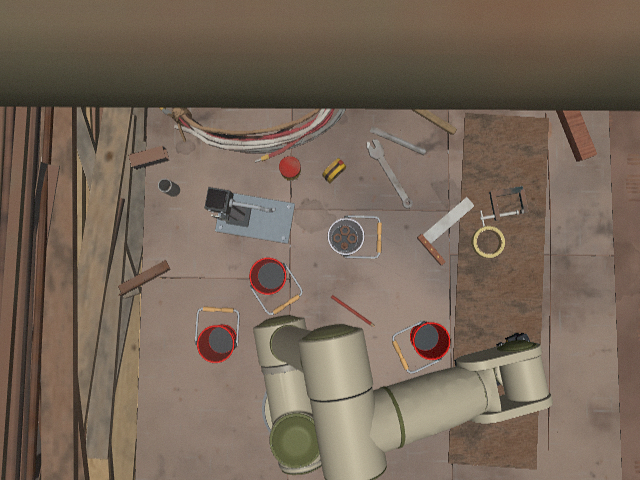

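The top view shows the galvanised pail, filled with nuts, at about (237,346), with its bail grip at (237,379). The look-alikes are three red pails at (275,268), (342,217) and (340,430). The scale's carriage is at (200,217) and its hook tip near (210,270). The grease tin is at (167,290), the tape at (170,333), the wrench at (175,388). In the scene view the arm hides the grey pail. Next I'll measure finely and check the choice in one crop.

Run:
```python
from h import *
np.set_printoptions(precision=4,suppress=True)
f=dict(np.load("top0.npz")); W=cloud(f); im=f["frame"]
hsv=cv2.cvtColor(im,cv2.COLOR_BGR2HSV)
print("K",f["camera_matrix"][0,0])
cv2.imwrite("pics/crop1.png",cv2.resize(im[180:270,195:395],None,fx=4,fy=4,interpolation=cv2.INTER_CUBIC))
def sub(r0,r1,c0,c1):
    m=np.zeros((480,640),bool); m[r0:r1,c0:c1]=1; return m
# grip by colour
g=sub(215,262,370,390)&(hsv[...,1]>110)&(hsv[...,0]>10)&(hsv[...,0]<28)&(W[...,2]>.07)
v,u=np.nonzero(g); print("grip n",g.sum(),"px",v.min(),v.max(),u.min(),u.max(),"by plane",world(f,[v.mean(),u.mean()],.087),"zmed",np.nanmedian(W[g][:,2]))
P=np.array([world(f,[a,b],.087) for a,b in zip(v,u)]); d=np.linalg.svd(P[:,:2]-P[:,:2].mean(0))[2][0]; print("grip dir",d,"len",np.ptp(P[:,:2]@d))
# rim
m=sub(205,270,320,372)&(W[...,2]>.082)&(W[...,2]<.1); Q=W[m][:,:2]
from scipy.optimize import least_squares
s=least_squares(lambda p:np.hypot(*(Q-p[:2]).T)-p[2],[.527,-.13,.052],loss="soft_l1",f_scale=.003); print("rim",s.x,m.sum())
# scale heights
for lo,hi,n in((.325,.345,"column top"),(.285,.325,"arm/tip/carr"),(.003,.02,"base")):
    m=sub(180,250,198,296)&(W[...,2]>lo)&(W[...,2]<hi)
    v,u=np.nonzero(m); print(n,m.sum(),W[m].min(0),W[m].max(0),W[m].mean(0)); 
    r=cv2.minAreaRect(W[m][:,:2].astype(np.float32)*1000); print(r)
m=sub(195,225,232,285)&(W[...,2]>.25); 
for a,b in zip(*np.nonzero(m)): print(a,b,W[a,b]) if (a+b)%2==0 else 0
```

```text
K 463.36077934841114
grip n 110 px 223 251 377 381 by plane [ 0.5258 -0.2304  0.087 ] zmed 0.08784492821001322
grip dir [-0.9999  0.012 ] len 0.0841453087065055
rim [ 0.5267 -0.133   0.054 ] 338
column top 322 [0.5756 0.1783 0.3258] [0.6249 0.2323 0.3428] [0.5994 0.2019 0.3367]
((597.6109008789062, 204.61944580078125), (48.01336669921875, 49.3273811340332), 80.76143646240234)
arm/tip/carr 433 [0.5681 0.0576 0.2851] [0.6315 0.2324 0.3249] [0.5907 0.1652 0.3096]
((590.673828125, 143.82025146484375), (174.9757080078125, 57.504669189453125), 81.68022918701172)
base 2570 [0.4894 0.0245 0.003 ] [0.7125 0.3352 0.02  ] [0.585  0.1393 0.0121]
((600.8796997070312, 179.9315185546875), (221.22811889648438, 309.8529968261719), 0.4222322106361389)
195 233 [0.6189 0.1714 0.2725]
196 232 [0.6141 0.1713 0.2862]
198 232 [0.6097 0.1721 0.2811]
200 232 [0.6011 0.1677 0.3033]
201 233 [0.6001 0.1671 0.2931]
202 232 [0.5956 0.167  0.3061]
202 234 [0.5967 0.1634 0.2988]
202 236 [0.5964 0.1578 0.301 ]
203 233 [0.5939 0.1656 0.3003]
203 235 [0.5942 0.1608 0.2987]
203 237 [0.5942 0.1557 0.2984]
203 239 [0.5936
[... 1795 characters left out ...]
798 0.1001 0.2941]
209 261 [0.5806 0.0957 0.2883]
209 263 [0.5808 0.0907 0.2875]
209 265 [0.5813 0.0861 0.2835]
209 267 [0.5819 0.0814 0.2794]
209 269 [0.5813 0.0757 0.2839]
209 271 [0.5785 0.0681 0.3058]
209 273 [0.5774 0.0621 0.3146]
209 275 [0.578  0.0576 0.3101]
210 260 [0.5777 0.0979 0.291 ]
210 262 [0.5777 0.0928 0.2908]
210 264 [0.578  0.0879 0.2888]
210 266 [0.5789 0.0836 0.2828]
210 268 [0.5791 0.0786 0.281 ]
210 270 [0.5773 0.0718 0.2953]
210 272 [0.5751 0.0648 0.3128]
210 274 [0.5748 0.0596 0.3147]
211 265 [0.5765 0.0863 0.2811]
211 267 [0.5764 0.081  0.2821]
211 269 [0.5762 0.0757 0.2833]
211 271 [0.5738 0.0684 0.3024]
211 273 [0.5727 0.0624 0.3114]
212 270 [0.5735 0.0729 0.2849]
```

View pics/crop1.png

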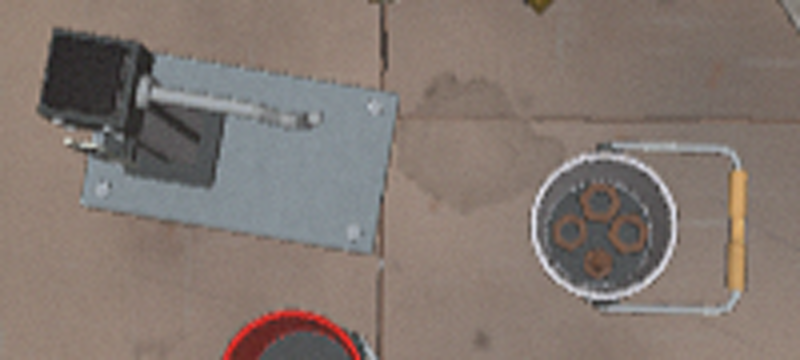

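The crop confirms the galvanised pail holds three nuts and a bolt. The grip is 97 mm from the rim centre (should be 100), the bowl bottom is at z≈0.280 (0.285 minus 5), and the seat is at about (0.5795, 0.081), so the measurements fit. The hook yaw is about −9° from the pail's. I'll grip beside the waist on the near side, so the hook can take the middle.

```bash
cat >> h.py <<'E'
np.set_printoptions(precision=4,suppress=True)
A=np.radians(10); OFF=0.023; AHEAD=0.007
HINGE=np.array([.526,-.132,.082]); PSI0=-.012; SEAT=np.array([.5795,.081,.285]); PSI1=-.157
def ori(psi): return [np.pi+A-2*np.pi,0,psi]
def tcp(mid,psi):
    "TCP pose that holds the grip OFF beside the bail's middle"
    z=np.array([-np.sin(psi)*np.sin(A),np.cos(psi)*np.sin(A),-np.cos(A)])
    return np.asarray(mid)-OFF*np.array([np.cos(psi),np.sin(psi),0])-AHEAD*z
def F(n=10):
    a=[]
    for _ in range(n): a.append(status.state()["contact_force"]); manip.sleep(.02)
    return np.mean(a,0)
def arc(th): return HINGE+.1*np.array([-np.cos(th)*-np.sin(PSI0)*-1,-np.cos(th)*np.cos(PSI0),np.sin(th)])
E
python3 - <<'E'
from h import *
print(arc(0))
g=tcp(arc(0),PSI0)
for p,s in((g,PSI0),(tcp(arc(np.pi/2),PSI0),PSI0),(tcp(SEAT+[0,0,.06],PSI1),PSI1)): print(manip.inverse_kinematics(p,ori(s)))
manip.move_pose(g+[0,0,.12],ori(PSI0)); command_gripper(.036)
st=status.state(); print(st["time"],st["position"],st["grip_width"]); print("base",F())
f=vision.grab_frame("scene"); cv2.imwrite("pics/s1.png",cv2.resize(f["frame"][180:420,200:520],None,fx=2.4,fy=2.4)); np.savez("s1.npz",**f)
print(finder.spot_point("hook_seat","scene")[:1],finder.spot_point("bail_mid","scene")[:2])
E
```

```text
[ 0.5272 -0.232   0.082 ]
[-0.6999  0.6054  1.5466  0.1507  1.1056  0.8074]
[-0.5508  0.3968  1.5856  0.1575  1.2531  0.9757]
[-0.1312  0.3311  1.2473  0.1745  1.5588  1.5949]
3.125 [ 0.5042 -0.2329  0.2089] 0.03577900831256252
base [-0.0919 -0.0509 -0.0135]
[{'pixel': [214.7, 257.7], 'confidence': 0.56}] [{'pixel': [318.6, 217.6], 'confidence': 0.73}, {'pixel': [313.3, 473.3], 'confidence': 0.69}]
```

```bash
sed -i 's/^def arc.*/def arc(th): return HINGE+.1*np.array([0,-np.cos(th),np.sin(th)])/' h.py
python3 - <<'E'
from h import *
f=dict(np.load("s1.npz")); K=f["camera_matrix"]
for p in (SEAT,arc(0)):
    c=f["world_to_cam"]@np.r_[p,1]; c=c[:3]; print("proj row,col",K[1,1]*c[1]/c[2]*1+K[1,2],K[0,0]*c[0]/-c[2]+K[0,2])
manip.servo_line(tcp(arc(0),PSI0),.12); print("down",F(4))
command_gripper(0.0); print("grip",status.state()["grip_width"],F(4))
for th in np.linspace(0,np.pi/2,10)[1:]:
    manip.servo_line(tcp(arc(th),PSI0),.08); s=status.state(); print(round(th,2),s["contact_force"],s["moment"],round(s["grip_width"],4))
manip.sleep(.4); print(status.state()["time"],F(5))
t=vision.grab_frame("top"); cv2.imwrite("pics/t2.png",cv2.resize(t["frame"][160:290,200:420],None,fx=3.6,fy=3.6))
f=vision.grab_frame("scene"); cv2.imwrite("pics/s2.png",cv2.resize(f["frame"][180:420,200:520],None,fx=2.4,fy=2.4))
E
```

```text
proj row,col 212.48977166175166 257.24666422420876
proj row,col 260.16012388320974 369.58576169866853
down [-0.0845  0.117   0.0722]
grip 0.012908800522162006 [-0.4989 -0.0667  0.8444]
0.17 [-1.5522 -2.3501 -0.8789] [-0.2741  0.0492  0.0101] 0.0133
0.35 [-1.2926 -1.7977  0.2143] [-0.3458  0.0717  0.0522] 0.0134
0.52 [-0.1501 -1.9003  1.2292] [-0.3356  0.1161  0.0749] 0.0136
0.7 [-1.1184 -3.47    1.8169] [-0.3459  0.0913  0.0741] 0.0131
0.87 [-1.9811 -2.7138  2.4765] [-0.3494  0.1811  0.066 ] 0.0136
1.05 [-1.6947 -1.873   3.1999] [-0.3192  0.1889  0.0032] 0.0133
1.22 [ 0.1014 -1.5294  3.9847] [-0.0674 -0.0439 -0.0023] 0.0133
1.4 [ 1.4664 -0.3244  5.0402] [-0.064  -0.1641 -0.0505] 0.0138
1.57 [2.4734 0.1375 4.4483] [ 0.0385 -0.2003 -0.0365] 0.0138
8.8917 [ 1.648  -0.1166  5.3146]
```

View pics/s2.png

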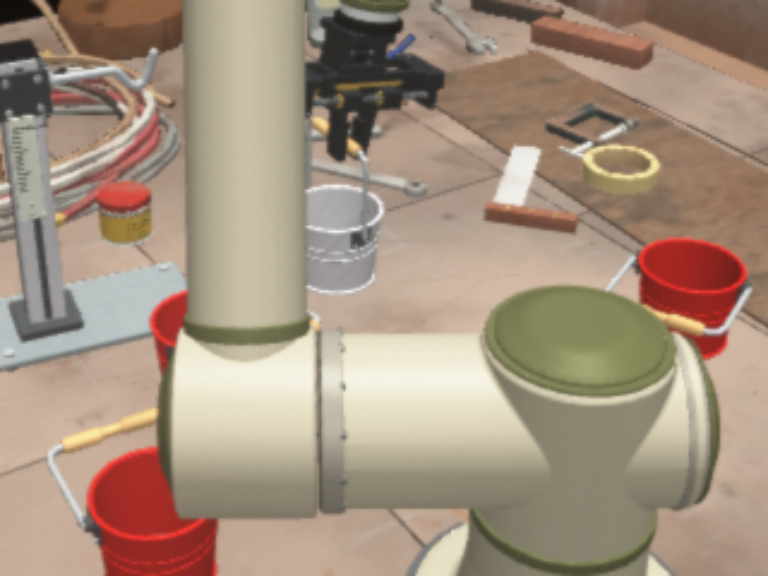

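Crop of the scene view: the bail stands upright, held beside its middle, and the grey pail is level on the bench. The hook is at crop (150,70). Next I'll lift and weigh.

Run:
```python
from h import *
m=arc(np.pi/2)
for z in(.19,.2,.345):
    m[2]=z; manip.servo_line(tcp(m,PSI0),.04 if z<.3 else .1); print(z,F(3),status.state()["moment"],status.state()["grip_width"])
manip.sleep(.5); print("W",F(25),status.state()["moment"],status.state()["time"])
W=SEAT+[-.157*.06,-.988*.06,.06]   # stand-off short of the hook, outward along its arm
manip.servo_line(tcp(W-[0,.05,0],PSI1),.08,ori(PSI1)); manip.sleep(.3); print("W",F(25),status.state()["time"],status.state()["position"]-tcp(W-[0,.05,0],PSI1))
for c in("top","scene"):
    f=vision.grab_frame(c); np.savez(f"{c}3.npz",**f); cv2.imwrite(f"pics/{c}3.png",f["frame"])
    print(c,[(np.round(r["pixel"],1),round(r["confidence"],2)) for q in("bail_mid","hook_seat","pail_mid") for r in finder.spot_point(q,c)[:4]])
a=cv2.imread("pics/top3.png")[180:290,200:360]; b=cv2.imread("pics/scene3.png")[150:300,200:400]
cv2.imwrite("pics/c3.png",np.hstack([cv2.resize(a,(436,300)),cv2.resize(b,(400,300))])[:,:800])
```

```text
0.19 [ 0.3363  0.8431 -4.0461] [-0.1177  0.0545 -0.0531] 0.0132935176379697
0.2 [-0.2813  0.4428 -4.4695] [-0.1511  0.183   0.0627] 0.013189459708092509
0.345 [-0.1664 -0.0212 -4.5024] [-0.1559  0.0605  0.0089] 0.013290864447055151
W [ 0.006  -0.0786 -4.5711] [-0.1357  0.1111  0.0434] 12.4917
W [-0.0736 -0.0977 -4.3546] 14.8083 [ 0.  0. -0.]
top [(array([351.5, 398. ]), 0.71), (array([208.9, 266.7]), 0.93), (array([221.1, 308. ]), 0.36), (array([275.6, 265.9]), 0.69), (array([337.1, 427.9]), 0.65), (array([218.1, 306.9]), 0.54)]
scene [(array([361.5, 248.2]), 0.86), (array([311.3, 472.3]), 0.59), (array([325.2, 324.8]), 0.42), (array([214.5, 256. ]), 0.77), (array([304. , 484.1]), 0.73), (array([399.6, 268.6]), 0.67), (array([330.2, 287.4]), 0.65), (array([214.8, 259.1]), 0.32)]
```

View pics/c3.png

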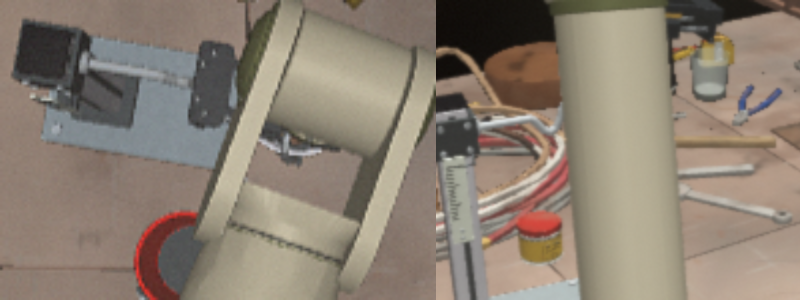

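Run:
```python
from h import *
from scipy.optimize import least_squares
f=dict(np.load("top3.npz")); C=cloud(f)
e=np.array([.570,-.028])
m=(np.hypot(C[...,0]-e[0],C[...,1]-e[1])<.09)&(C[...,2]>.2)&(C[...,2]<.27)
v,u=np.nonzero(m); print(m.sum()); Q=C[m]
for i in np.argsort(v)[::max(1,len(v)//40)]: print(v[i],u[i],Q[i],f["frame"][v[i],u[i]])
s=least_squares(lambda p:np.hypot(*(Q[:,:2]-p[:2]).T)-.053,e,loss="soft_l1",f_scale=.003); print(s.x)
b=(C[...,2]>.35)&(C[...,2]<.42)&(C[...,1]<.2)&(C[...,1]>-.03)&(C[...,0]>.45)&(C[...,0]<.66); print("body",C[b].min(0),C[b].max(0))
```

```text
65
231 295 [0.5273 0.0098 0.256 ] [188 184 189]
231 296 [0.5274 0.0072 0.2553] [179 175 174]
231 297 [0.5276 0.0047 0.2539] [160 157 155]
232 296 [0.5243 0.0069 0.2612] [199 196 201]
232 297 [0.5246 0.0044 0.2577] [207 197 196]
232 298 [0.5249 0.002  0.254 ] [175 172 172]
232 299 [0.5263 0.0002 0.2372] [139 137 144]
233 297 [0.5218 0.0043 0.2603] [139 142 152]
233 298 [0.522  0.0018 0.2571] [193 189 186]
233 299 [ 0.5224 -0.0006  0.2534] [208 201 200]
233 300 [ 0.5223 -0.0033  0.2543] [172 163 168]
233 301 [ 0.5251 -0.0043  0.2199] [126 124 125]
234 299 [ 0.5198 -0.0006  0.2528] [197 196 199]
234 300 [ 0.5195 -0.0034  0.256 ] [198 191 194]
234 301 [ 0.5197 -0.0059  0.2543] [187 182 182]
234 302 [ 0.5195 -0.0087  0.2569] [161 158 160]
234 303 [ 0.5196 -0.0113  0.2562] [97 94 98]
235 301 [ 0.5166 -0.0063  0.2608] [141 138 139]
235 302 [ 0.517  -0.0086  0.2548] [199 195 191]
235 303 [ 0.5168 -0.0114  0.2581] [107 105 105]
235 306 [ 0.5171 -0.0192  0.2554] [197 193 196]
235 307 [ 0.5174 -0.0216  0.2513] [170 164 164]
235 308 [ 0.5172 -0.0244  0.2537] [153 149 152]
235 309 [ 0.5172 -0.027
[... 1313 characters left out ...]
118 -0.0297  0.2559] [103 103 102]
238 303 [ 0.5095 -0.0111  0.2497] [77 82 91]
238 307 [ 0.5095 -0.0217  0.2508] [76 75 75]
238 308 [ 0.5108 -0.0238  0.232 ] [66 68 74]
238 309 [ 0.5102 -0.0267  0.2414] [74 75 71]
238 310 [ 0.5102 -0.0294  0.242 ] [83 85 84]
239 307 [ 0.5069 -0.0217  0.25  ] [74 81 85]
239 308 [ 0.5075 -0.0241  0.242 ] [80 84 89]
239 309 [ 0.5075 -0.0267  0.2414] [87 84 82]
239 310 [ 0.5077 -0.0293  0.2397] [86 91 90]
240 305 [ 0.504  -0.0166  0.2533] [ 97 105 113]
240 308 [ 0.5048 -0.0241  0.2415] [116 121 128]
240 309 [ 0.5048 -0.0268  0.2426] [85 86 89]
240 310 [ 0.5049 -0.0294  0.2416] [101 107 117]
[ 0.5659 -0.028 ]
body [ 0.5137 -0.02    0.3505] [0.5316 0.0552 0.4198]
```

Rim fit while hanging: centre (0.567, −0.028) at z 0.255, against an expected (0.570, −0.028) at 0.253. That is within 2–3 mm, and I'll correct by about 1 mm. The pail weighs about 4.45 N, so the hook should sink about 23 mm. Next I'll go over the mouth and ease it down.

```bash
cat >> h.py <<'E'
def seat(dz): return tcp(SEAT+[.001,0,dz],PSI1)
E
python3 - <<'E'
from h import *
manip.servo_line(seat(.058),.05); manip.sleep(.4); print("above",F(25),status.state()["time"])
f=vision.grab_frame("scene"); cv2.imwrite("pics/s4.png",cv2.resize(f["frame"][170:290,210:370],None,fx=4,fy=4,interpolation=cv2.INTER_CUBIC))
for dz in np.r_[.04,.03,.02,.014,.01:-.0061:-.003]:
    manip.servo_line(seat(dz),.02); fo=F(5); print(round(dz,4),fo,status.state()["moment"])
    if fo[2]>-3.2 or np.hypot(*fo[:2])>4: break
print(status.state()["time"])
t=vision.grab_frame("top"); f=vision.grab_frame("scene")
a=t["frame"][180:270,195:325]; b=f["frame"][170:290,210:370]
cv2.imwrite("pics/c5.png",np.hstack([cv2.resize(a,(433,300)),cv2.resize(b,(367,300))]))
E
```

```text
above [ 0.0808 -0.0445 -4.5196] 18.375
0.04 [ 0.2169  0.2412 -4.6722] [-0.1154  0.1397 -0.011 ]
0.03 [ 0.0121 -0.0683 -4.6411] [-0.1286  0.0881 -0.0315]
0.02 [ 0.1347 -0.1049 -4.6784] [-0.1609  0.1355 -0.0262]
0.014 [-0.0556  0.0069 -4.9251] [-0.1289  0.0912 -0.027 ]
0.01 [-0.238   0.2329 -4.8947] [-0.105   0.097   0.0301]
0.007 [ 0.0865 -0.2433 -4.0376] [-0.0854  0.1414 -0.0074]
0.004 [ 0.0127  0.2296 -4.3273] [-0.1142  0.1456 -0.0254]
0.001 [-0.3766 -0.0173 -4.2319] [-0.1465  0.1056 -0.0051]
-0.002 [ 0.8469 -0.2042 -3.0586] [-0.1314  0.075  -0.0132]
23.525
```

View pics/c5.png

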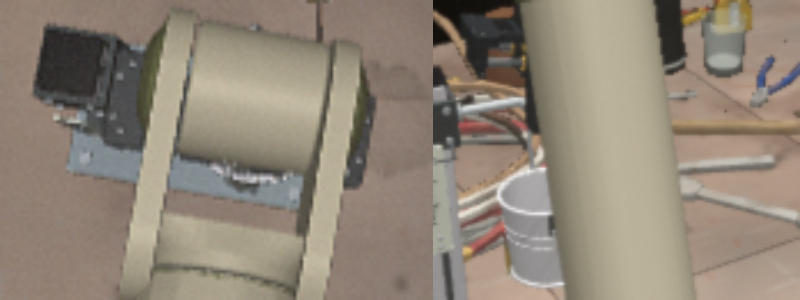

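The scene half shows the pail hanging level with the hook arm running to the grip, which is hidden behind the forearm. The load began to transfer at seat height, not at tip or arm height, so the grip is in the bowl. I'll continue easing down.

Run:
```python
from h import *
D=[];Z=[]
for dz in np.arange(-.005,-.0301,-.003):
    manip.servo_line(seat(dz),.012); manip.sleep(.3); fo=F(20); D.append(dz);Z.append(fo[2]); print(round(dz,4),fo,status.state()["moment"])
    if fo[2]>-.55: break
p=np.polyfit(D,Z,1); print("slope",p,"zero at",-p[1]/p[0],status.state()["time"])
t=vision.grab_frame("top"); c=cloud(t); m=(c[...,0]>.56)&(c[...,0]<.64)&(c[...,1]>.15)&(c[...,1]<.24)&(c[...,2]>.2)&(c[...,2]<.345)
print(np.histogram(c[m][:,2],bins=np.arange(.2,.35,.01)))
```

```text
-0.005 [ 0.3927 -0.0523 -2.8516] [-0.1208  0.076  -0.0075]
-0.008 [ 0.1866 -0.069  -2.2871] [-0.133   0.0702  0.0686]
-0.011 [ 0.0926 -0.0497 -1.9098] [-0.0944  0.0537 -0.0495]
-0.014 [-0.3047 -0.1821 -1.4844] [-0.0249  0.0225 -0.021 ]
-0.017 [-0.3203 -0.2421 -0.8402] [-0.1126  0.0647 -0.0358]
-0.02 [-0.2959  0.1921 -0.4076] [-0.0082  0.0669  0.0061]
slope [-161.7733   -3.6523] zero at -0.02257657632595511 29.825
(array([  2,   0,   2,   2,   4,   9,  18,  20,  12,  87,  91,  21,   4,
       286]), array([0.2 , 0.21, 0.22, 0.23, 0.24, 0.25, 0.26, 0.27, 0.28, 0.29, 0.3 ,
       0.31, 0.32, 0.33, 0.34]))
```

Run:
```python
from h import *
dz=-.0218
manip.servo_line(seat(dz),.012); manip.sleep(.8); a=F(60); print(dz,a)
d2=dz+np.clip((a[2]-.0)/180,-.003,.003)
manip.servo_line(seat(d2),.012); manip.sleep(.8); b=F(60); print(d2,b,status.state()["moment"],status.state()["time"])
```

```text
-0.0218 [-0.486   0.2464 -0.109 ]
-0.022405452451143587 [-0.4407  0.1992  0.2442] [0.0497 0.098  0.023 ] 34.025
```

Run:
```python
from h import *
for s,dz in((.0012,-.022),(.0024,-.022)):
    manip.servo_line(seat(dz)-s*np.array([np.cos(PSI1),np.sin(PSI1),0]),.01); manip.sleep(.6); b=F(80); print(s,dz,b,status.state()["moment"],status.state()["time"])
    if abs(b[0])<.2: break
```

```text
0.0012 -0.022 [ 2.2303 -0.6938 -0.1444] [-0.0914 -0.281  -0.0734] 36.2333
0.0024 -0.022 [-0.8602 -0.1537 -0.0495] [-0.0601  0.1668  0.0765] 38.4333
```

Run:
```python
from h import *
x=np.array([np.cos(PSI1),np.sin(PSI1),0])
a=F(50); print(a)
if a[0]<-.3:
    manip.servo_line(seat(-.022)-.0021*x,.005); manip.sleep(.5); print(F(50))
S=np.array([np.r_[s["contact_force"],s["moment"]] for s in [(status.state(),manip.sleep(.02))[0] for _ in range(50)]]); print(S.mean(0),S.std(0),status.state()["time"])
```

```text
[-1.1506  0.0312  0.0399]
[-2.687   0.1217 -0.1477]
[-2.5447  0.1377 -0.0131  0.0059  0.3971  0.0557] [0.4739 0.4678 0.5039 0.0333 0.0241 0.0273] 41.6833
```

Run:
```python
from h import *
x=np.array([np.cos(PSI1),np.sin(PSI1),0]); s=.0026
for _ in range(3):
    manip.servo_line(seat(-.022)-s*x,.005); manip.sleep(.4); a=F(60); print(s,a,status.state()["moment"],status.state()["time"])
    if abs(a[0])<.45: break
    s+=np.clip(-a[0]/5000,-.0003,.0003)
```

```text
0.0026 [ 2.4855 -0.3706 -0.0752] [-0.0896 -0.3709 -0.0393] 43.3333
0.0023 [-0.3371 -0.1265 -0.053 ] [-0.0231  0.1553  0.0212] 44.9833
```

The vertical load left on the fingers is −0.05 N and the sideways force −0.3 N. Releasing.

Run:
```python
from h import *
command_gripper(.036); manip.sleep(.5); print("released",F(15),status.state()["time"])
p=np.array(status.state()["position"]); z=np.array([-np.sin(PSI1)*np.sin(A),np.cos(PSI1)*np.sin(A),-np.cos(A)])
manip.servo_line(p-.04*z,.04); manip.servo_line(p-.12*z,.1)
q=status.state()["q"].copy(); q[0]-=.75; manip.move_joints(q); print(F(5),status.state()["time"])
t=vision.grab_frame("top"); f=vision.grab_frame("scene"); np.savez("t9.npz",**t); np.savez("s9.npz",**f)
for c in("top","scene"): print(c,[(q,np.round(r["pixel"],1),round(r["confidence"],2)) for q in("bail_mid","hook_seat","nut_1","bolt_2") for r in finder.spot_point(q,c)[:3]])
a=t["frame"][160:290,195:395]; b=f["frame"][170:320,200:360]
cv2.imwrite("pics/c9.png",np.hstack([cv2.resize(a,(420,273)),cv2.resize(b,(380,273))]))
```

```text
released [-0.083   0.1324  0.1105] 46.25
[0.4748 0.0948 0.1328] 49.9417
top [('bail_mid', array([209.5, 267.5]), 0.78), ('bail_mid', array([306.6, 220.2]), 0.54), ('bail_mid', array([303.2, 286.1]), 0.52), ('hook_seat', array([209.9, 267.1]), 0.77), ('nut_1', array([206.3, 275.5]), 0.53), ('nut_1', array([221.3, 281.7]), 0.49), ('nut_1', array([214.5, 267.2]), 0.42), ('bolt_2', array([228.3, 272.4]), 0.5)]
scene [('bail_mid', array([220.9, 259.1]), 0.79), ('bail_mid', array([360.6, 247.3]), 0.75), ('bail_mid', array([313.1, 473.8]), 0.64), ('hook_seat', array([220.8, 257.9]), 0.94), ('nut_1', array([252.8, 341.1]), 0.58)]
```

View pics/c9.png

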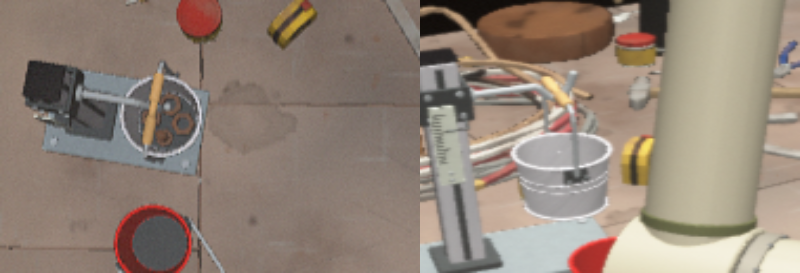

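Both views show the pail hanging level in the hook by the middle of the grip. The nuts and bolt are inside, and the tin and tape are where they were. I'll check that it is still, then hand in.

Run:
```python
from h import *
P=[]
for _ in range(4):
    f=vision.grab_frame("scene"); P.append(f["frame"][200:300,230:310].astype(int)); manip.sleep(.25)
print([np.abs(a-P[-1]).mean().round(2) for a in P],[(r["pixel"]) for r in finder.spot_point("bail_mid","scene")[:1]],F(5))
manip.sign_off(); print(status.state()["time"])
```

```text
[np.float64(0.72), np.float64(0.71), np.float64(0.71), np.float64(0.0)] [[361.5, 247.4]] [ 0.0365 -0.0152  0.2416]
the job is handed in; nothing more can be done
the job is handed in; nothing more can be done
```

The pail is hanging from the scale's hook by the middle of its bail, and the job was handed in about 51 s into the 72 s allowed. No verdict is reported.

**What I did:** I raised the bail upright with the pail standing on the bench, then lifted the pail by the grip, held beside the waist. It weighed about 4.5 N. I seated the waist in the hook and eased it down until the fingers carried about −0.05 N vertically, with the hook sunk about 22 mm. Then I let go and backed off.

**Last checks:**
- **Position:** the network put the bail's middle within about 1 pixel of the hook seat in both cameras.
- **Contents and bystanders:** the pail hangs level with the nuts and bolt inside. The grease tin and tape look unmoved; I did not measure them or recheck the wrench.
- **Stillness:** successive pictures differed only by noise.

**What was not clean:**
- **Sideways force:** before release it stuck and slipped by up to 2.7 N along the grip. I trimmed it to −0.3 N.
- **Vertical force:** readings scattered by about ±0.2 N, so I also used hook travel. The fitted slope was 162 N/m over six points, against 180 N/m given.
- **Release speed:** I did not measure the hook's speed as the fingers opened.
- **Final detection:** in the last check the network's best bail_mid was a red pail's. I relied on the earlier detections and the pictures instead.

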